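# Clear the stepped seam of a plaster mould with a stylus

### The job

Swing the mould's keeper bar aside to its stop and leave it there. Then take the thin-tipped stylus from the rack and, slowly (about 3 cm/s), draw it along the whole seam, its sprung tip lightly pressed in a few millimetres against the seam's floor, from the open end beside the round pour collar, round both corners, to the other open end. Finally hang the stylus back, by its collar, in the rack's empty fork and let go; leave everything else on the table where it is.

Things in the scene. Friction and masses are not known exactly. Their poses are not given: they have to be found in the camera images.
- mould: Fixed plaster block, 150 (x) x 190 (y) x 60 mm high, origin at the centre of its underside. Its seam, a stepped groove 16 mm wide and 8 mm deep with a clay-red floor at z = 52, crosses the top. Centre line in its frame (mm): (-20,-95), (-20,0), (20,0), (20,95), square corners, open ends. A pour collar, 36 mm across, 14 high, stands at (-52,-70) by the seam's start.
- seam_start (a point): Start of the seam's centre line, on the groove floor at the end face beside the pour collar
- seam_corner1 (a point): First corner of the seam's centre line, on the groove floor
- seam_corner2 (a point): Second corner of the seam's centre line, on the groove floor
- seam_end (a point): End of the seam's centre line, on the groove floor at the other end face
- keeper (a joint): Angle (rad) of the steel keeper bar, 124 x 16 x 8 mm, lying 4 mm above the mould's top on a vertical pivot at mould (-60,-30) mm. At 0 it lies along mould +x, across the seam; it turns anticlockwise seen from above to its stop at 1.57, along mould +y at the mould's edge, clear of the seam. It turns stiffly and stays where left.
- keeper_post (a point): Upright wooden knob on the keeper bar, 16 mm across, 110 mm from the pivot, from z = 72 to 106 mm; this point is on its axis at z = 89 mm
- rack: Fixed wooden rack, origin at the centre of its underside: foot 100 (x) x 190 (y) x 10 mm, back plate at x = 40 up to z = 115 mm. Three level forks at y = -62, 0, 62 mm, each of two 12 mm wide prongs 20 mm apart, reach from the back plate to x = -40, open to -x and upwards, prong tops at z = 115. Tools hang at x = -10; which tool hangs in which fork varies.
- stylus: Seam stylus, 160 mm long: steel shaft ending in a thin sprung tip 7 mm across, 22 mm long; plain round wooden handle 18 mm across from 100 to 160 mm up. Hung, its tip is 25 mm above the rack's underside. Shaft 12 mm thick; it hangs in a fork by a collar 32 mm across, 90 to 100 mm above the lower end. Origin at the (free) lower end on the axis, z up along the tool.
- tip (a joint): How far (m) the stylus's sprung tip is pushed up into the shaft: 0 when free, 0.012 when bottomed out; the spring gives 0.9 N at first and 0.3 N more per mm
- stylus_tip (a point): Lower end of the stylus's sprung tip, on the axis; coincides with the stylus's origin while the tip is free
- spade: Another tool, not needed: square handle 18 mm, flat blade 40 mm wide at the lower end, 160 mm long. Shaft 12 mm thick; it hangs in a fork by a collar 32 mm across, 90 to 100 mm above the lower end. Origin at the (free) lower end on the axis, z up along the tool.
- dabber: Another tool, not needed: steel ball 32 mm across at the lower end, handle 16 mm across with a 28 mm ball on top, 164 mm long. Shaft 12 mm thick; it hangs in a fork by a collar 32 mm across, 90 to 100 mm above the lower end. Origin at the (free) lower end on the axis, z up along the tool.
- jar: Bystander: clear jar, 58 mm across, 150 mm high, origin at centre of underside
- pot: Bystander: small open terracotta pot, 64 mm across, 60 mm high, origin at centre of underside
- bowl: Bystander: terracotta bowl, 110 mm across, 55 mm high, origin at centre of underside
- mug: Bystander: white mug, 76 mm across, 85 mm high, handle to its +y, origin at centre of underside
- rib: Bystander: flat wooden rib, 160 x 60 x 8 mm, origin at centre of underside
Not all that is in view belongs to the job. What is shaped like the stylus but orange, pink or purple is not meant.

How it is judged (in metres and radians):
On the way, in this order (a step that is already met when the one before it is completed fails the run):
1. the keeper bar is swung aside to its stop (joint above 1.35 rad) (value of joint keeper above 1.35 rad), for 0.2 s.
2. sprung stylus tip pressed on the seam floor (pushed in over 1 mm), moving slower than 0.08 m/s, within 8 mm of the seam's centre line at mould x -20, y -80 mm, bar aside (x of stylus_tip in the frame of mould between -0.028 and -0.012 m and y of stylus_tip in the frame of mould between -0.088 and -0.072 m and z of stylus_tip in the frame of mould between 0.046 and 0.057 m and value of joint tip above 0.001 m and linear speed of stylus below 0.08 m/s and value of joint keeper above 1.35 rad), for 0.1 s.
3. sprung stylus tip pressed on the seam floor (pushed in over 1 mm), moving slower than 0.08 m/s, within 8 mm of the seam's centre line at mould x -20, y -54 mm, bar aside (x of stylus_tip in the frame of mould between -0.028 and -0.012 m and y of stylus_tip in the frame of mould between -0.062 and -0.046 m and z of stylus_tip in the frame of mould between 0.046 and 0.057 m and value of joint tip above 0.001 m and linear speed of stylus below 0.08 m/s and value of joint keeper above 1.35 rad), for 0.1 s.
4. sprung stylus tip pressed on the seam floor (pushed in over 1 mm), moving slower than 0.08 m/s, within 8 mm of the seam's centre line at mould x -20, y -27 mm, bar aside (x of stylus_tip in the frame of mould between -0.028 and -0.012 m and y of stylus_tip in the frame of mould between -0.035 and -0.019 m and z of stylus_tip in the frame of mould between 0.046 and 0.057 m and value of joint tip above 0.001 m and linear speed of stylus below 0.08 m/s and value of joint keeper above 1.35 rad), for 0.1 s.
5. sprung stylus tip pressed on the seam floor (pushed in over 1 mm), moving slower than 0.08 m/s, within 8 mm of the seam's centre line at mould x -20, y 0 mm, bar aside (x of stylus_tip in the frame of mould between -0.028 and -0.012 m and y of stylus_tip in the frame of mould between -0.008 and 0.008 m and z of stylus_tip in the frame of mould between 0.046 and 0.057 m and value of joint tip above 0.001 m and linear speed of stylus below 0.08 m/s and value of joint keeper above 1.35 rad), for 0.1 s.
6. sprung stylus tip pressed on the seam floor (pushed in over 1 mm), moving slower than 0.08 m/s, within 8 mm of the seam's centre line at mould x 0, y 0 mm, bar aside (x of stylus_tip in the frame of mould between -0.008 and 0.008 m and y of stylus_tip in the frame of mould between -0.008 and 0.008 m and z of stylus_tip in the frame of mould between 0.046 and 0.057 m and value of joint tip above 0.001 m and linear speed of stylus below 0.08 m/s and value of joint keeper above 1.35 rad), for 0.1 s.
7. sprung stylus tip pressed on the seam floor (pushed in over 1 mm), moving slower than 0.08 m/s, within 8 mm of the seam's centre line at mould x 20, y 0 mm, bar aside (x of stylus_tip in the frame of mould between 0.012 and 0.028 m and y of stylus_tip in the frame of mould between -0.008 and 0.008 m and z of stylus_tip in the frame of mould between 0.046 and 0.057 m and value of joint tip above 0.001 m and linear speed of stylus below 0.08 m/s and value of joint keeper above 1.35 rad), for 0.1 s.
8. sprung stylus tip pressed on the seam floor (pushed in over 1 mm), moving slower than 0.08 m/s, within 8 mm of the seam's centre line at mould x 20, y 27 mm, bar aside (x of stylus_tip in the frame of mould between 0.012 and 0.028 m and y of stylus_tip in the frame of mould between 0.019 and 0.035 m and z of stylus_tip in the frame of mould between 0.046 and 0.057 m and value of joint tip above 0.001 m and linear speed of stylus below 0.08 m/s and value of joint keeper above 1.35 rad), for 0.1 s.
9. sprung stylus tip pressed on the seam floor (pushed in over 1 mm), moving slower than 0.08 m/s, within 8 mm of the seam's centre line at mould x 20, y 54 mm, bar aside (x of stylus_tip in the frame of mould between 0.012 and 0.028 m and y of stylus_tip in the frame of mould between 0.046 and 0.062 m and z of stylus_tip in the frame of mould between 0.046 and 0.057 m and value of joint tip above 0.001 m and linear speed of stylus below 0.08 m/s and value of joint keeper above 1.35 rad), for 0.1 s.
10. sprung stylus tip pressed on the seam floor (pushed in over 1 mm), moving slower than 0.08 m/s, within 8 mm of the seam's centre line at mould x 20, y 80 mm, bar aside (x of stylus_tip in the frame of mould between 0.012 and 0.028 m and y of stylus_tip in the frame of mould between 0.072 and 0.088 m and z of stylus_tip in the frame of mould between 0.046 and 0.057 m and value of joint tip above 0.001 m and linear speed of stylus below 0.08 m/s and value of joint keeper above 1.35 rad), for 0.1 s.
At the end, for the whole second after the job is handed in: The keeper bar is at its stop (joint above 1.35 rad); the stylus hangs at rest and upright (within 0.17 rad) in a fork of the rack by its collar, its tip 20 to 31 mm above the rack's underside; the robot touches nothing (value of joint keeper above 1.35 rad and angle between stylus's own z axis and vertical below 0.17 rad and linear speed of stylus below 0.02 m/s and x of stylus in the frame of rack between -0.037 and 0.025 m and y of stylus in the frame of rack between -0.075 and 0.075 m and z of stylus in the frame of rack between 0.02 and 0.031 m).
It fails at once if a piece of pottery (jar, pot, bowl or mug) or the wooden rib is pushed more than 30 mm (distance of any of jar, pot, bowl, mug, rib from where it was at the start of the episode above 0.03 m).
It fails at once if a piece of pottery is tipped by more than 0.4 rad (angle between any of jar, pot, bowl, mug's own z axis and vertical above 0.4 rad).
It fails at once if the spade or the dabber is moved more than 30 mm (distance of any of spade, dabber from where it was at the start of the episode above 0.03 m).
It fails at once if the stylus is pressed on the mould with more than 25 N (contact force between stylus and mould above 25 N).
It also fails if it takes over 72 s, if anything falls off the work surface, if the arm or the gripper's body presses on something with over 40 N, if the wrist force passes 120 N, or if a joint passes its speed limit or range.

### The arm

A 6-joint arm with a two-finger parallel gripper is mounted at the origin on the work surface. World frame = base frame: x ahead of the robot, y to its left, z up, the work surface at z = 0. Lengths are in mm, angles in rad, forces in N, time in s.
With the tool pointing down it reaches from about 425 to 950 mm from the base axis. Payload 3.5 kg.
Tool frame: the origin (TCP) lies at the very end of the fingers, on their centre line; the grasp point (between the pads) lies 19 mm behind it (env.grasp_offset is the distance from the TCP to the grasp point, in mm); z points along the fingers, x is the direction in which the jaws open and shut, and the axes are right-handed (so a half turn about z gives the same grasp; the last joint's range is limited). The gripper opens to 85 mm and grips with 20 to 120 N. Pads are 22 mm wide; open, the fingers measure 114 mm over their backs; the gripper's body (76 mm by 85 mm) begins 54 mm behind the grasp point. The pads swing forward as they close: fully open they stand 13 mm farther back than shut.
Start: joints at [-1.348, 0.286, 1.577, -0, 1.279, -0.15], TCP at [245.874, -628.611, 231.325] pointing down, gripper open.
Joint ranges: [-2.77, 2.77], [-0.9, 2.22], [0.21, 2.48], [-1.53, 4.67], [0.24, 2.81], [-2.84, 2.84]. Speed limits (rad/s): [2.79, 2.79, 3.14, 3.14, 3.14, 3.14].

### API

Orientations are given as a 3x3 rotation matrix whose columns are the frame's x, y, z axes.
In Python, from plant import env gives the robot as it stands. The module is installed in compiled form; this text tells all that it offers.
- The arm moves only by the shell command python3 -m handwheel 'ROWS' [OPENING] [FORCE]. ROWS is a JSON object of lists of equal length, an entry for each row: "linear": the shift along the tool's x, y, z in mm, a list of three; "spin": the turn about the tool's z in degrees. In form: {"linear": [[tx, ty, tz], ...], "spin": [spin, ...]}. A call has 1 to 20 rows; each row shifts and turns the pose as measured when the row begins, along the tool's axes as they then stand; what a row does not reach is not made up. A row lasts 1/10 s, in which the tool goes at most 50 mm and 8.59 degrees, less where a joint would pass 70% of its speed; a pose out of reach is approached as far as the arm can. A call is refused whole if a number of a shift passes 50 or a number of a turn 8.59, either way. A call with a gripper value outside its range is refused whole. OPENING is the closure, from 0 (fully open) to 1 (shut), set as the call begins (- or left out, the last holds). The fingers move at their own pace and stop on an object; FORCE is the grip in N (left out, the last holds). Time passes only in rows, so rows that do not move let the fingers close. It gives the time, the measured TCP pose, the force and the opening at its end, in the units of the state.
- env.read_state(): the state, without advancing time (a new reading comes with each control period).
- env.read_camera(name): name is "side" or "top" or "wrist"; returns a dict with "color" (480x640x3 uint8, red, green, blue), "mtx" (3x3 intrinsics, pixels), "position" and "orientation" of the camera in the world; the wrist camera has in their place "T_tool_cam" (4x4, takes a point from camera to tool coordinates, whose origin is the TCP and whose axes are the tool frame's). Camera axes: x right, y down, z forward; pixel columns grow to the right and rows downward; lengths in mm; the calibration is good to about 2 mm. The wrist camera is an equidistant fisheye: a pixel r from the principal point sees the ray r / f radians off the axis. A picture is of the moment at which its call begins: read the wrist's pose just before it. There is no depth.
- env.close_job(): hands the job in, once; it reports no verdict.
The state is a dict: "t": time; "q": joint angles; "joint_vel": joint speeds; "joint_efforts": joint torques, N m; "ee_pos": TCP position; "orientation": TCP orientation; "force": force on the tool from outside, world axes, zero at the start; "wrist_torque": the same for the moment, N m; "opening": opening from 0.0 (shut) to 1.0 (fully open).
Only numpy, scipy, OpenCV 4.12 (cv2) and the standard library are available. Lean on these libraries where they do the work, as an engineer would, in place of code of your own. Each camera call takes 0.05 s, during which the arm holds its last target. There are 200 camera calls.

## Working session

There is one attempt and no reset: what is moved stays moved. The work goes in short steps, Python scripts to look and compute and a shell command to move; the robot and the scene stay as the last step left them, time stands still between calls to the robot, and variables do not carry over. Pictures are saved under pics/ and viewed, on a budget of 10 in all, crops included, one or two more only if the job needs it, and the job is handed in when it is done.

```bash
mkdir -p pics; python3 - <<'E'
from plant import env
import cv2,numpy as np
s=env.read_state();print(s)
for n in("top","side"):
    c=env.read_camera(n);cv2.imwrite(f"pics/{n}0.png",c["color"][:,:,::-1]);print(n,c["mtx"],c["position"],c["orientation"])
E
```

```text
{'t': 0.0, 'q': array([-1.34805078e+00,  2.87236476e-01,  1.57819795e+00, -1.99187281e-05,
        1.27863997e+00, -1.49997216e-01]), 'joint_vel': array([ 0.00109733,  0.00104083, -0.00044636,  0.00100103, -0.00067495,
       -0.00169262]), 'joint_efforts': array([ 3.17102581e-05, -4.05979657e+01, -2.92626590e+01, -1.47771848e-04,
        5.78848514e-03,  1.41648208e-06]), 'ee_pos': array([ 245.68909946, -627.9714044 ,  229.88865309]), 'orientation': array([[ 3.64175886e-01, -9.31330018e-01, -5.66839348e-04],
       [-9.31326951e-01, -3.64176157e-01,  2.41621078e-03],
       [-2.45671901e-03, -3.52012941e-04, -9.99996920e-01]]), 'force': array([ 0.13866144, -0.6227746 ,  0.10022367]), 'wrist_torque': array([-0.01197281,  0.01765   ,  0.03957272]), 'opening': 0.9981506566815594}
top [[465.02768976   0.         316.7177969 ]
 [  0.         465.02768976 246.71471525]
 [  0.           0.           1.        ]] [ 437.10237433   18.25928577 1398.66171863] [[-0.02067482 -0.99320138  0.11455813]
 [-0.99977638  0.02002915 -0.00678445]
 [ 0.00444383 -0.11467278 -0.99339338]]
side [[464.28617831   0.         321.46288516]
 [  0.         464.28617831 239.936265  ]
 [  0.           0.           1.        ]] [206.24498631 544.28326801 857.67227348] [[-0.82949738 -0.41235134  0.37669679]
 [-0.55845003  0.62228961 -0.54853369]
 [-0.00822589 -0.66537359 -0.74646522]]
```

View pics/top0.png

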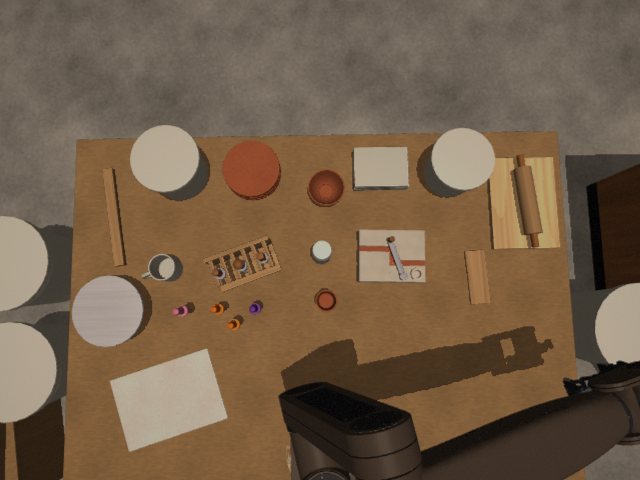

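View pics/side0.png

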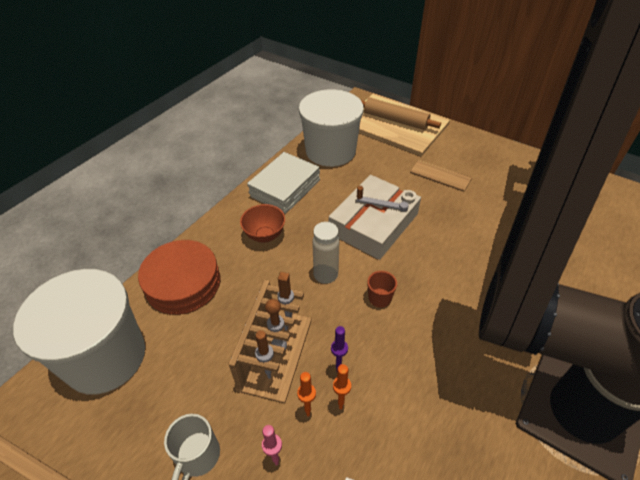

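The top view shows the mould around (392,256), with the keeper from about (415,277) to (391,240), and the rack around (243,263). The side view shows the rack at (270,335) and decoy tools in orange, pink and purple in front of it. Next I'll zoom in on the mould and rack in one composite.

```bash
python3 - <<'E'
import cv2,numpy as np
t=cv2.imread("pics/top0.png");s=cv2.imread("pics/side0.png")
a=cv2.resize(t[220:300,350:435],(400,376),interpolation=2)
b=cv2.resize(t[230:295,198:288],(400,289),interpolation=2)
c=cv2.resize(s[260:400,225:325],(400,560),interpolation=2)
o=np.zeros((600,800,3),np.uint8)
o[:289,:400]=b; o[290:600,:350]=cv2.resize(a,(350,310)); o[:560,400:]=c
cv2.imwrite("pics/z0.png",o)
E
```

```text
(no output)
```

View pics/z0.png

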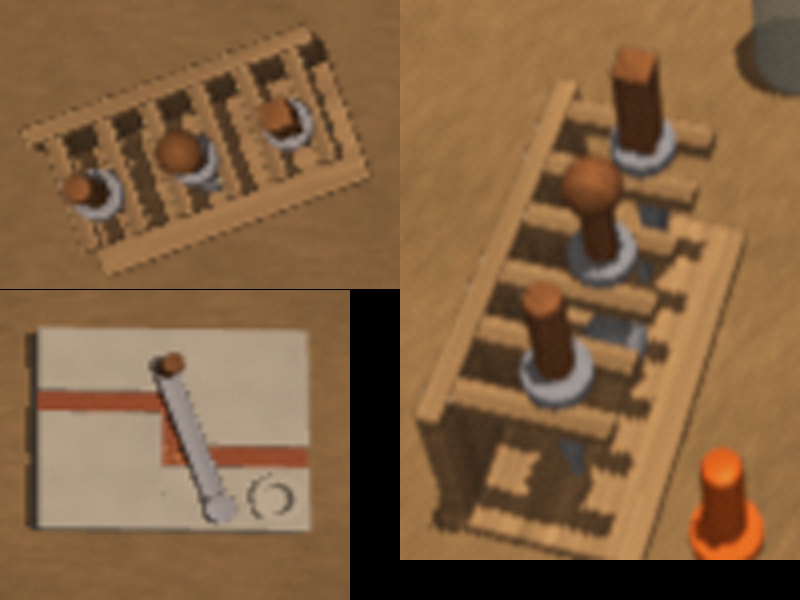

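```bash
cat > h.py <<'E'
import numpy as np,cv2
from plant import env
def ray(c,p):
    K=c["mtx"];d=np.linalg.inv(K)@[p[0],p[1],1.];return np.array(c["position"],float),c["orientation"]@d
def toz(c,p,z):
    o,d=ray(c,p);return o+d*(z-o[2])/d[2]
def wray(c,s,p):
    K=c["mtx"];x=(p[0]-K[0,2])/K[0,0];y=(p[1]-K[1,2])/K[1,1];r=np.hypot(x,y);k=np.sin(r)/r if r>1e-9 else 1
    T=np.array(c["T_tool_cam"]);d=T[:3,:3]@[x*k,y*k,np.cos(r)]
    R=s["orientation"];return s["ee_pos"]+R@T[:3,3],R@d
def wtoz(c,s,p,z):
    o,d=wray(c,s,p);return o+d*(z-o[2])/d[2]
def meet(a,b):
    (o,d),(p,e)=a,b;d=d/np.linalg.norm(d);e=e/np.linalg.norm(e)
    u=np.linalg.lstsq(np.c_[d,-e],p-o,rcond=None)[0];x,y=o+u[0]*d,p+u[1]*e
    return (x+y)/2,np.linalg.norm(x-y)
E
python3 - <<'E'
from h import *
c=env.read_camera("top");np.set_printoptions(precision=1,suppress=True)
im=c["color"];hsv=cv2.cvtColor(im,cv2.COLOR_RGB2HSV)
m=((hsv[...,1]<70)&(hsv[...,2]>120)).astype(np.uint8);red=((hsv[...,1]>150)&(hsv[...,0]<9)&(hsv[...,2]>110)).astype(np.uint8)
w=np.zeros_like(m);w[222:292,352:434]=1
m=(m|red)&w
m=cv2.morphologyEx(m,cv2.MORPH_CLOSE,np.ones((7,7)))
k=max(cv2.findContours(m,0,1)[0],key=cv2.contourArea);r=cv2.minAreaRect(k);print(r)
P=np.array([toz(c,p,60) for p in cv2.boxPoints(r)+0.]);print(P,P.mean(0),np.linalg.norm(P-np.roll(P,1,0),axis=1))
# crop px -> full px: rack
f=lambda u,v:(198+u*90/400,230+v*65/289)
g=lambda u,v:(225+(u-400)/4,260+v/4)
for n,u,v in(("sty",77,190),("sty collar",96,194),("dab collar",190,160),("spade collar",288,123)):
    print(n,toz(c,f(u,v),185 if n=="sty" else 122))
print("back top corners",toz(c,f(24,133),115),toz(c,f(312,28),115))
print("foot front",toz(c,f(108,270),10),toz(c,f(368,175),10))
s=env.read_camera("side")
for n,a,b in(("stytop",f(77,188),g(543,298)),("collar",f(96,194),g(557,370)),("knob top",(350+171*85/350,220+(362-290)*80/310),(360,190))):
    print(n,*meet(ray(c,a),ray(s,b)))
E
```

```text
((391.5, 255.5), (51.0, 65.0), 90.0)
[[ 638.  -115.    60. ]
 [ 634.2 -304.3   60. ]
 [ 486.  -297.3   60. ]
 [ 489.8 -110.3   60. ]] [ 562.  -206.7   60. ] [148.2 189.4 148.3 187. ]
sty [514.1 275.7 185. ]
sty collar [515.4 277.4 122. ]
dab collar [535.2 219.4 122. ]
spade collar [557.  158.7 122. ]
back top corners [554.7 323.7 115. ] [617.1 144.  115. ]
foot front [471.3 291.9  10. ] [531.3 117.5  10. ]
stytop [515.1 276.4 180.5] 1.0486952195991983
collar [514.9 277.3 120.6] 1.3774361921278506
knob top [ 605.4 -203.4   93.9] 2.273208703822478
```

The stylus is the round-handled tool in the rack's +y fork, at about (515,277). Rack yaw is about 19°. The mould centre is about (562,-207), yaw about -1°. I'll square the tool up and move over the mould.

```bash
python3 -m handwheel '{"linear":[[0,0,-5],[0,0,-5],[0,0,-5],[0,0,-5],[0,0,-5],[0,0,-5],[0,0,-5],[0,0,0]],"spin":[-8.5,-8.5,-8.5,-8.5,-8.5,-8.5,-8.5,-8.5]}' 1 40; python3 -m handwheel '{"linear":[[30,-40,-5],[30,-40,-5],[30,-40,-5],[30,-40,-5],[30,-40,-5],[30,-40,0],[30,-40,0],[30,-40,0],[25,-40,0],[20,-40,0],[0,0,0]],"spin":[0,0,0,0,0,0,0,0,0,0,0]}'
python3 - <<'E'
from h import *
s=env.read_state();c=env.read_camera("wrist");print(s["t"],s["ee_pos"],s["orientation"],s["force"],s["q"],c["mtx"],c["T_tool_cam"])
cv2.imwrite("pics/w1.png",c["color"][:,:,::-1])
E
```

```text
t: 1.0
ee_pos: [245.4, -626.6, 262.8]
orientation: [[1.0, 0.007, -0.002], [0.007, -1.0, 0.008], [-0.002, -0.008, -1.0]]
force: [-0.2, 0.3, 1.1]
opening: -0.001
t: 2.1
ee_pos: [529.7, -218.1, 288.3]
orientation: [[1.0, 0.004, -0.001], [0.004, -1.0, 0.011], [-0.001, -0.011, -1.0]]
force: [-0.4, 0.2, 0.1]
opening: 0.004
2.1 [ 529.73229877 -218.07911169  288.26195473] [[ 9.99991794e-01  3.92088931e-03 -1.01875656e-03]
 [ 3.93210819e-03 -9.99928939e-01  1.12541554e-02]
 [-9.74557868e-04 -1.12580689e-02 -9.99936151e-01]] [-0.36152201  0.19901063  0.12912519] [-0.57153105  0.02524674  1.76658335  0.00912289  1.35671599 -0.57742684] [[371.64829954   0.         321.45669404]
 [  0.         371.64829954 240.07347306]
 [  0.           0.           1.        ]] [[ 9.99998589e-01 -1.17839329e-03 -1.19748427e-03 -1.16306485e-01]
 [ 1.48667383e-03  9.52664828e-01  3.04018938e-01 -7.80566479e+01]
 [ 7.82547275e-04 -3.04020289e-01  9.52665236e-01 -1.42549202e+02]
 [ 0.00000000e+00  0.00000000e+00  0.00000000e+00  1.00000000e+00]]
```

View pics/w1.png

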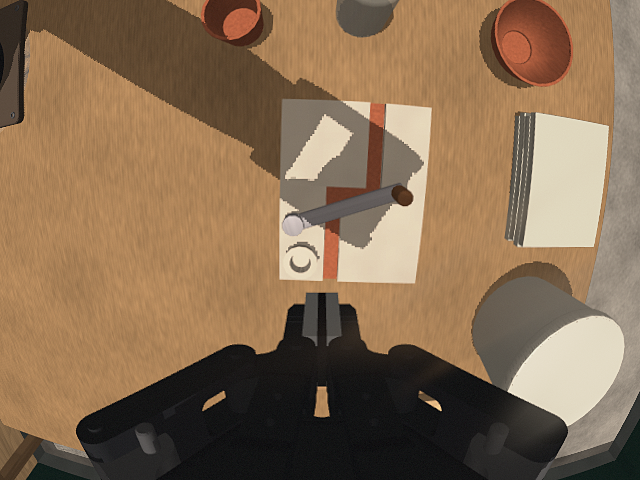

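The wrist view shows the mould's top corners near (282,98), (432,106), (415,283) and (279,278). The knob top is at (403,194), the pivot at (292,225) and the collar at (300,258). Now to fit the mould's pose.

```bash
cat > mould.py <<'E'
from h import *
np.set_printoptions(precision=1,suppress=True)
def seam(c,s,box,show=True):
    hsv=cv2.cvtColor(c["color"],cv2.COLOR_RGB2HSV)
    red=((hsv[...,1]>140)&((hsv[...,0]<9)|(hsv[...,0]>172))&(hsv[...,2]>40))
    ys,xs=np.nonzero(red);k=(xs>box[0])&(xs<box[1])&(ys>box[2])&(ys<box[3])
    return np.array([wtoz(c,s,(x,y),52) for x,y in zip(xs[k],ys[k])])
E
python3 - <<'E'
from mould import *
s=env.read_state();c=env.read_camera("wrist")
C=[wtoz(c,s,p,60) for p in((282,98),(432,106),(415,283),(279,278))];C=np.array(C);print(C,C.mean(0),np.linalg.norm(C-np.roll(C,1,0),axis=1))
P=seam(c,s,(315,395,95,285))
for lo,hi in((-305,-250),(-185,-100)):
    Q=P[(P[:,1]>lo)&(P[:,1]<hi)];
    yb=np.arange(lo+4,hi,8)
    R=[(y,np.median([Q[abs(Q[:,1]-y)<4,0].min(),Q[abs(Q[:,1]-y)<4,0].max()]),np.ptp(Q[abs(Q[:,1]-y)<4,0])) for y in yb if (abs(Q[:,1]-y)<4).sum()>5]
    R=np.array(R);print(R);print(np.polyfit(R[:,0],R[:,1],1))
print("y range",P[:,1].min(),P[:,1].max())
print("collar top",wtoz(c,s,(300,258),74),"knob top",wtoz(c,s,(403,194),106),"pivot",wtoz(c,s,(292,225),72))
E
```

```text
[[ 489.1 -111.9   60. ]
 [ 639.3 -116.4   60. ]
 [ 632.2 -307.8   60. ]
 [ 481.8 -301.2   60. ]] [ 560.6 -209.3   60. ] [189.5 150.2 191.5 150.5]
[[-301.   538.    14.3]
 [-293.   538.5   13.2]
 [-285.   538.5   13.1]
 [-277.   538.9   14.1]
 [-269.   539.4   13. ]
 [-261.   539.3   12.9]
 [-253.   539.2   12.8]]
[  0.  546.5]
[[-181.   582.9   12.6]
 [-173.   582.7   12.6]
 [-165.   582.5   12.5]
 [-157.   583.4   12.5]
 [-149.   583.7   13.4]
 [-141.   584.2   12.4]
 [-133.   584.5   13.4]
 [-125.   584.4   13.3]
 [-117.   584.4   13.3]]
[  0.  588.5]
y range -300.724297276564 -113.8515386730206
collar top [ 506.1 -272.9   74. ] knob top [ 601.5 -200.2  106. ] pivot [ 498.5 -238.5   72. ]
```

```bash
python3 -m handwheel '{"linear":[[0,0,17],[0,0,17],[0,0,17],[0,0,17],[0,0,17],[0,0,17],[0,0,17],[0,0,17]],"spin":[8.59,8.59,8.59,8.59,8.59,8.59,8.59,8.59]}' 0 40; python3 -m handwheel '{"linear":[[4,-30,0],[4,-30,0],[1,-14,0],[0,0,0]],"spin":[0,0,0,0]}'
```

```text
t: 3.0
ee_pos: [523.5, -236.5, 150.4]
orientation: [[0.355, -0.935, 0.002], [-0.935, -0.355, 0.001], [-0.0, -0.002, -1.0]]
force: [-0.0, 0.3, -0.2]
opening: 1.0
t: 3.4
ee_pos: [591.2, -225.5, 144.2]
orientation: [[0.341, -0.94, -0.009], [-0.94, -0.341, 0.005], [-0.007, 0.007, -1.0]]
force: [-0.0, -0.0, 0.7]
opening: 0.998
```

```bash
python3 -m handwheel '{"linear":[[-12,-11,0],[-9,-9,0],[0,0,0]],"spin":[0,0,0]}'; python3 - <<'E'
from h import *
s=env.read_state();c=env.read_camera("wrist")
for z in(60,72,106):print(z)
cv2.imwrite("pics/w2.png",c["color"][:,:,::-1])
print(s["ee_pos"])
E
```

```text
t: 3.7
ee_pos: [601.5, -198.9, 144.3]
orientation: [[0.338, -0.941, -0.01], [-0.941, -0.338, 0.005], [-0.008, 0.008, -1.0]]
force: [0.4, -0.4, 0.6]
opening: 1.001
60
72
106
[ 601.50891823 -198.88796532  144.27636345]
```

View pics/w2.png

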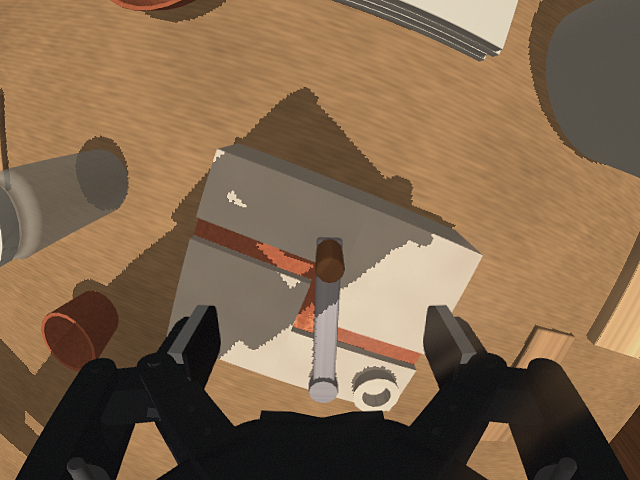

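The knob top's centre is near (329,262) and the pivot near (323,388). The bar is lined up between the open fingers.

```bash
python3 - <<'E'
from h import *
s=env.read_state();c={"mtx":env.read_camera("wrist")["mtx"]}|env.read_camera("wrist")
for p,z in(((330,263),106),((323,388),72),((376,392),74)):print(wtoz(c,s,p,z))
E
python3 -m handwheel '{"linear":[[0,0,23],[0,0,23],[0,0,18],[0,0,0]],"spin":[0,0,0,0]}'
```

```text
[ 609.2508948  -200.49917767  106.        ]
[ 500.24926959 -235.65698506   72.        ]
[ 510.67529935 -274.09744132   74.        ]
t: 4.25
ee_pos: [601.0, -201.3, 81.2]
orientation: [[0.337, -0.942, -0.006], [-0.942, -0.337, 0.001], [-0.003, 0.005, -1.0]]
force: [0.6, 0.6, -0.6]
opening: 1.005
```

```bash
python3 -m handwheel '{"linear":[[0,-4,3],[0,0,0]],"spin":[0,0]}'; python3 -m handwheel '{"linear":[[0,0,0],[0,0,0],[0,0,0],[0,0,0],[0,0,0],[0,0,0]],"spin":[0,0,0,0,0,0]}' 1 40
```

```text
t: 4.45
ee_pos: [605.3, -200.5, 79.2]
orientation: [[0.336, -0.942, -0.005], [-0.942, -0.336, 0.0], [-0.002, 0.005, -1.0]]
force: [0.7, -0.4, 0.3]
opening: 1.0
t: 5.05
ee_pos: [607.5, -201.5, 83.4]
orientation: [[0.337, -0.942, 0.001], [-0.942, -0.337, -0.003], [0.003, 0.0, -1.0]]
force: [-0.2, -0.4, -0.7]
opening: 0.171
```

```bash
python3 -m handwheel '{"linear":[[-7.7,0.3,0],[-7.7,0.3,0],[-7.7,0.3,0],[-7.7,0.3,0],[-7.7,0.3,0],[-7.7,0.3,0]],"spin":[-4,-4,-4,-4,-4,-4]}'
```

```text
t: 5.65
ee_pos: [584.2, -160.7, 83.4]
orientation: [[0.699, -0.716, 0.006], [-0.716, -0.699, 0.0], [0.004, -0.004, -1.0]]
force: [0.6, 0.8, -0.1]
opening: 0.168
```

```bash
python3 -m handwheel '{"linear":[[-7.7,0.5,0],[-7.7,0.5,0],[-7.7,0.5,0],[-7.7,0.5,0],[-7.7,0.5,0],[-7.7,0.5,0],[-7.7,0.5,0],[-7.7,0.5,0],[-7.7,0.5,0],[-5,0.3,0]],"spin":[-4,-4,-4,-4,-4,-4,-4,-4,-4,-2]}'
```

```text
t: 6.65
ee_pos: [516.2, -124.5, 83.4]
orientation: [[0.994, -0.108, 0.008], [-0.108, -0.994, 0.009], [0.007, -0.01, -1.0]]
force: [0.7, 0.5, -0.5]
opening: 0.166
```

```bash
python3 -m handwheel '{"linear":[[-5,0.2,0],[-5,0.2,0],[-3,0,0],[0,0,0]],"spin":[-2,-2,0,0]}'; python3 -m handwheel '{"linear":[[0,0,0],[0,0,0],[0,0,0],[0,0,0]],"spin":[0,0,0,0]}' 0;python3 -m handwheel '{"linear":[[0,0,-20],[0,0,-40],[0,0,-40],[0,0,-40],[0,0,-20],[0,0,0]],"spin":[0,0,0,0,0,0]}'
```

```text
t: 7.05
ee_pos: [504.8, -123.6, 83.4]
orientation: [[0.999, -0.031, 0.017], [-0.032, -0.999, 0.007], [0.016, -0.008, -1.0]]
force: [2.7, 0.7, -1.7]
opening: 0.167
t: 7.45
ee_pos: [504.4, -123.6, 83.7]
orientation: [[0.999, -0.034, 0.015], [-0.035, -0.999, 0.008], [0.015, -0.008, -1.0]]
force: [-0.3, -0.8, -0.8]
opening: 0.845
t: 8.05
ee_pos: [500.5, -124.6, 248.1]
orientation: [[0.999, -0.037, 0.01], [-0.037, -0.999, 0.011], [0.009, -0.011, -1.0]]
force: [0.4, -0.1, -0.5]
opening: 0.999
```

```bash
python3 -m handwheel '{"linear":[[0,-40,0],[0,-40,0],[0,-40,0],[0,-40,0],[0,-40,0],[0,-40,0],[0,-40,0],[0,-40,0],[0,-40,0],[0,0,0]],"spin":[0,0,0,0,0,0,0,0,0,0]}' 0; python3 -m handwheel '{"linear":[[0,0,0],[0,0,0],[0,0,0],[0,0,0]],"spin":[-7.5,-7.5,-6.5,0]}'; python3 - <<'E'
from h import *
s=env.read_state();c=env.read_camera("wrist")
cv2.imwrite("pics/w3.png",c["color"][:,:,::-1])
print(s["ee_pos"])
np.savez("w3.npz",p=s["ee_pos"],R=s["orientation"],T=c["T_tool_cam"],K=c["mtx"])
t=env.read_camera("top");cv2.imwrite("pics/top1.png",t["color"][:,:,::-1])
E
```

```text
t: 9.05
ee_pos: [509.6, 246.6, 235.2]
orientation: [[0.999, -0.046, -0.01], [-0.045, -0.999, 0.009], [-0.01, -0.008, -1.0]]
force: [-0.2, -0.2, -0.2]
opening: 0.999
t: 9.45
ee_pos: [506.1, 246.1, 226.6]
orientation: [[0.94, 0.339, -0.022], [0.339, -0.941, 0.004], [-0.02, -0.011, -1.0]]
force: [0.7, -0.9, -0.2]
opening: 0.999
[506.05584259 246.09143706 226.60968156]
```

View pics/w3.png

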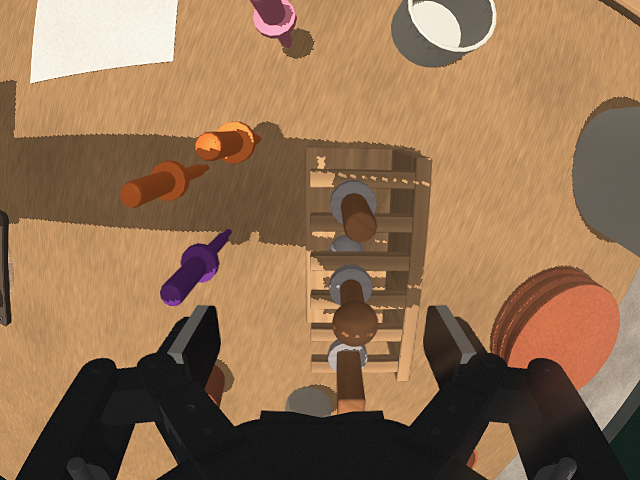

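The stylus is the far tool: its handle top is near (361,224) and its collar near (353,204). The dabber and spade are nearer the gripper.

```bash
python3 - <<'E'
from h import *
d=np.load("w3.npz");s=dict(ee_pos=d["p"],orientation=d["R"]);c=dict(mtx=d["K"],T_tool_cam=d["T"])
for p,z in(((361,224),185),((353,204),122),((355,325),189),((351,287),122),((347,356),122)):print(p,wtoz(c,s,p,z))
s=env.read_state();print(s["ee_pos"])
t=np.array([515.5,277,0])-s["ee_pos"];print(s["orientation"].T@t)
E
```

```text
(361, 224) [514.53529293 279.47651889 185.        ]
(353, 204) [515.12548325 277.25722348 122.        ]
(355, 325) [532.37537498 225.23490473 189.        ]
(351, 287) [536.02941311 219.39372009 122.        ]
(347, 356) [555.66938077 161.36212501 122.        ]
[506.1291695  246.08920136 226.90717592]
[ 23.65700796 -23.37242481 226.7691164 ]
```

```bash
python3 -m handwheel '{"linear":[[10,-13,0],[9,-13,0],[0,0,0]],"spin":[0,0,0]}'; python3 -m handwheel '{"linear":[[0,0,20],[0,0,20],[0,0,0]],"spin":[0,0,0]}'
```

```text
t: 9.85
ee_pos: [516.2, 278.5, 226.2]
orientation: [[0.943, 0.331, -0.023], [0.331, -0.944, 0.004], [-0.02, -0.012, -1.0]]
force: [-0.3, -0.6, 0.1]
opening: 0.999
t: 10.15
ee_pos: [516.2, 280.8, 186.2]
orientation: [[0.943, 0.332, -0.02], [0.333, -0.943, 0.005], [-0.018, -0.011, -1.0]]
force: [-1.5, -0.0, -1.5]
opening: 1.002
```

```bash
python3 -m handwheel '{"linear":[[-2.2,2.7,15],[0,0,15],[0,0,14],[0,0,0]],"spin":[0,0,0,0]}'
```

```text
t: 10.55
ee_pos: [514.9, 277.9, 140.4]
orientation: [[0.943, 0.332, -0.018], [0.332, -0.943, 0.005], [-0.016, -0.011, -1.0]]
force: [-0.7, -0.2, -1.2]
opening: 1.0
```

```bash
python3 -m handwheel '{"linear":[[0,0,0],[0,0,0],[0,0,0],[0,0,0],[0,0,0],[0,0,0],[0,0,0]],"spin":[0,0,0,0,0,0,0]}' 1 80;python3 -m handwheel '{"linear":[[0,0,-5],[0,0,-10],[0,0,-20],[0,0,-30],[0,0,-30],[0,0,-30],[0,0,-20],[0,0,0],[0,0,0]],"spin":[0,0,0,0,0,0,0,0,0]}'; python3 - <<'E'
from h import *
s=env.read_state();c=env.read_camera("wrist")
a=c["color"][:,:,::-1];b=env.read_camera("side")["color"][:,:,::-1]
cv2.imwrite("pics/w4.png",np.hstack([cv2.resize(a,(400,300)),cv2.resize(b[200:440,150:470],(400,300))]))
print(s["ee_pos"],s["force"],s["opening"])
E
```

```text
t: 11.25
ee_pos: [516.2, 278.3, 142.6]
orientation: [[0.943, 0.332, -0.015], [0.332, -0.943, 0.006], [-0.012, -0.011, -1.0]]
force: [-0.3, 0.1, -1.3]
opening: 0.193
t: 12.15
ee_pos: [517.8, 277.2, 297.0]
orientation: [[0.943, 0.332, -0.014], [0.332, -0.943, 0.006], [-0.011, -0.011, -1.0]]
force: [-0.3, 0.6, -1.7]
opening: 0.192
[517.82084456 277.21256144 297.01626606] [-0.33979156  0.61333009 -1.67983368] 0.19219241242165291
```

View pics/w4.png

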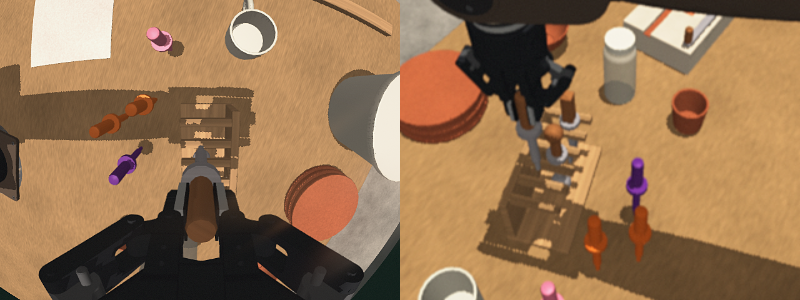

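```bash
python3 -m handwheel '{"linear":[[0,0,-25],[0,0,-20],[0,0,-10],[0,0,0],[0,0,0]],"spin":[5,7,7,2.4,0]}'; python3 -m handwheel '{"linear":[[0,15,0],[0,30,0],[0,40,0],[0,40,0],[0,40,0],[0,40,0],[0,40,0],[0,40,0],[0,40,0],[0,40,0],[0,40,0],[0,40,0],[0,40,0],[0,30,0],[0,15,0],[0,0,0]],"spin":[0,0,0,0,0,0,0,0,0,0,0,0,0,0,0,0]}'
```

```text
t: 12.75
ee_pos: [515.4, 275.8, 342.0]
orientation: [[0.998, -0.05, -0.033], [-0.05, -0.999, 0.0], [-0.033, 0.002, -0.999]]
force: [0.0, 0.3, -0.8]
opening: 0.19
t: 14.35
ee_pos: [477.3, -282.8, 323.1]
orientation: [[0.997, -0.037, -0.066], [-0.037, -0.999, 0.002], [-0.066, 0.0, -0.998]]
force: [-1.1, 0.8, -0.0]
opening: 0.191
```

```bash
cat > tip.py <<'E'
from h import *
np.set_printoptions(precision=1,suppress=True)
TT=np.array([0,1.6,117.6]);C0=np.array([561,-208.5,0]);a=np.radians(-2);M=np.array([[np.cos(a),-np.sin(a),0],[np.sin(a),np.cos(a),0],[0,0,1]])
def tip(goals=()):
    s=env.read_state();R=s["orientation"];t=s["ee_pos"]+R@TT
    print("t",s["t"],"tip world",t,"mould",M.T@(t-C0),"force",s["force"],"zax",R[:,2].round(3),"tool x in mould deg",np.degrees(np.arctan2(R[1,0],R[0,0]))+2)
    for g in goals:print(g,"->tool shift",R.T@(C0+M@np.array(g,float)-t))
E
python3 -c "
from tip import *
tip([(-20,-91,100),(-20,-91,70)])"
```

```text
t 14.35 tip world [ 469.4 -284.1  205.8] mould [-88.9 -78.7 205.8] force [-1.1  0.8 -0. ] zax [-0.1  0.  -1. ] tool x in mould deg -0.12263530625393315
(-20, -91, 100) ->tool shift [ 75.7  12.1 101. ]
(-20, -91, 70) ->tool shift [ 77.7  12.1 130.9]
```

```bash
python3 -m handwheel '{"linear":[[15,3,15],[20,3,20],[20,3,20],[15,3,20],[6,0,15],[0,0,10],[0,0,0]],"spin":[0,0,0,0,0,0,0]}'; python3 - <<'E'
from tip import *
s=env.read_state();c=env.read_camera("wrist")
tip([(-20,-91,70),(-20,-91,52)])
b=env.read_camera("side");t=env.read_camera("top")
np.savez("w5.npz",p=s["ee_pos"],R=s["orientation"],T=c["T_tool_cam"],K=c["mtx"])
w=c["color"][160:310,240:440];B=b["color"][100:270,290:450];
cv2.imwrite("pics/w5.png",np.hstack([cv2.resize(w,(400,300),interpolation=2),cv2.resize(B,(400,425),interpolation=2)[:300]])[:,:,::-1])
E
```

```text
t: 15.05
ee_pos: [547.3, -289.1, 214.3]
orientation: [[0.997, -0.029, -0.068], [-0.029, -1.0, 0.007], [-0.068, -0.005, -0.998]]
force: [0.5, -0.5, -0.6]
opening: 0.192
t 15.1 tip world [ 539.7 -290.3   98.1] mould [-18.4 -82.5  98.1] force [-0.1 -0.8 -0.2] zax [-0.1  0.  -1. ] tool x in mould deg 0.3290006117705422
(-20, -91, 70) ->tool shift [ 0.3  8.6 28.1]
(-20, -91, 52) ->tool shift [ 1.5  8.7 46. ]
```

View pics/w5.png

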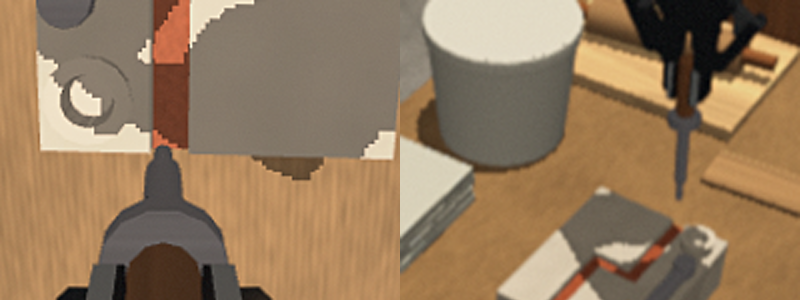

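The tip shows at wrist pixel about (321,234), within 2 px of my prediction. The seam is clear and the keeper lies along the mould's edge. Next I'll recheck the seam's x from this closer view and start lowering.

```bash
python3 - <<'E'
from tip import *
d=np.load("w5.npz");s=dict(ee_pos=d["p"],orientation=d["R"]);c=dict(mtx=d["K"],T_tool_cam=d["T"])
for n,p,z in(("tip",(321.6,234),97),("seam floor",(325,228),52),("floor2",(325.5,193),52),("mould corner L",(261,235),60),("corner R",(437,239),60)):
    w=wtoz(c,s,p,z);print(n,w,M.T@(w-C0))
E
python3 -m handwheel '{"linear":[[0,4,10],[0,4,10],[0,0,6],[0,0,0]],"spin":[0,0,0,0]}'; python3 -c "
from tip import *
tip([(-20,-91,52),(-20,-91,48)])"
```

```text
tip [ 538.9 -288.6   97. ] [-19.3 -80.8  97. ]
seam floor [ 538.5 -296.5   52. ] [-19.4 -88.7  52. ]
floor2 [ 539.8 -266.2   52. ] [-19.2 -58.4  52. ]
mould corner L [ 484.2 -299.8   60. ] [-73.6 -93.9  60. ]
corner R [ 633.9 -304.7   60. ] [ 76.2 -93.6  60. ]
t: 15.6
ee_pos: [546.7, -300.6, 193.3]
orientation: [[0.998, -0.031, -0.059], [-0.031, -1.0, -0.0], [-0.059, 0.002, -0.998]]
force: [-0.2, -0.2, 0.4]
opening: 0.192
t 15.6 tip world [ 539.7 -302.3   75.9] mould [-18.  -94.4  75.9] force [-0.2 -0.2  0.4] zax [-0.1 -0.  -1. ] tool x in mould deg 0.19904601150345913
(-20, -91, 52) ->tool shift [-0.6 -3.5 23.9]
(-20, -91, 48) ->tool shift [-0.4 -3.5 27.9]
```

```bash
sed -i 's/561,-208.5,0/561.6,-207.5,0/' tip.py; python3 -m handwheel '{"linear":[[-1,-5,8],[0,0,8],[0,0,4],[0,0,0]],"spin":[0,0,0,0]}'; python3 -c "
from tip import *
tip([(-20,-90,52),(-20,-90,48)])"
```

```text
t: 16.0
ee_pos: [544.2, -295.0, 171.1]
orientation: [[0.998, -0.031, -0.059], [-0.032, -1.0, 0.0], [-0.059, 0.001, -0.998]]
force: [0.4, 0.4, -1.6]
opening: 0.188
t 16.0 tip world [ 537.2 -296.5   53.8] mould [-21.3 -89.8  53.8] force [ 0.4  0.4 -1.6] zax [-0.1  0.  -1. ] tool x in mould deg 0.1913251463380301
(-20, -90, 52) ->tool shift [1.4 0.2 1.7]
(-20, -90, 48) ->tool shift [1.7 0.2 5.7]
```

```bash
python3 -m handwheel '{"linear":[[1.5,0,2],[0,0,2],[0,0,2],[0,0,0],[0,0,0]],"spin":[0,0,0,0,0]}'; python3 -c "
from tip import *
import time
tip([(-20,-90,48)])"
```

```text
t: 16.5
ee_pos: [545.8, -295.3, 166.4]
orientation: [[0.998, -0.031, -0.059], [-0.031, -1.0, -0.0], [-0.059, 0.002, -0.998]]
force: [-0.3, 1.4, 1.7]
opening: 0.185
t 16.5 tip world [ 538.8 -296.9   49. ] mould [-19.7 -90.2  49. ] force [-0.3  1.4  1.7] zax [-0.1 -0.  -1. ] tool x in mould deg 0.2093186782866725
(-20, -90, 48) ->tool shift [-0.3 -0.2  1. ]
```

```bash
python3 -m handwheel '{"linear":[[0,0,1],[0,-2,0.5],[0,-3,0],[0,-3,0],[0,-3,0],[0,-3,0],[0,-3,0],[0,-3,0]],"spin":[0,0,0,0,0,0,0,0]}'; python3 -c "
from tip import *
tip([(-20,-27,48),(-20,0,47.5)])"
```

```text
t: 17.3
ee_pos: [547.8, -275.7, 166.6]
orientation: [[0.998, -0.031, -0.054], [-0.031, -0.999, -0.006], [-0.054, 0.008, -0.999]]
force: [0.2, -0.3, 0.2]
opening: 0.19
t 17.3 tip world [ 541.4 -278.    49.2] mould [-17.7 -71.2  49.2] force [ 0.2 -0.3  0.2] zax [-0.1 -0.  -1. ] tool x in mould deg 0.2035189609329262
(-20, -27, 48) ->tool shift [ -2.  -44.2   1. ]
(-20, 0, 47.5) ->tool shift [ -1.9 -71.2   1.2]
```

```bash
python3 -m handwheel '{"linear":[[-1,1,1]],"spin":[0]}'|grep -E "pos|force"; for i in 1 2 3; do python3 -m handwheel '{"linear":[[0,1,0]],"spin":[0]}'|grep -E "pos|force"; done; for i in 1 2 3; do python3 -m handwheel '{"linear":[[0,1,1.5]],"spin":[0]}'|grep -E "pos|force"; done;  python3 -c "
from tip import *
tip([(-20,-27,48),(-20,0,47.5)])"
```

```text
ee_pos: [547.2, -275.9, 165.8]
force: [1.4, 1.0, 1.3]
ee_pos: [547.1, -276.3, 165.6]
force: [-0.2, 1.2, 1.6]
ee_pos: [547.0, -276.9, 165.5]
force: [0.4, 0.9, 1.3]
ee_pos: [546.9, -277.7, 165.4]
force: [0.5, 0.5, 0.9]
ee_pos: [546.8, -278.7, 164.0]
force: [1.3, 1.7, 2.0]
ee_pos: [546.7, -279.7, 162.5]
force: [0.5, 1.2, 1.8]
ee_pos: [546.6, -280.7, 161.0]
force: [0.1, 1.4, 2.5]
t 18.0 tip world [ 540.2 -282.4   43.6] mould [-18.7 -75.6  43.6] force [0.1 1.4 2.5] zax [-0.1 -0.  -1. ] tool x in mould deg 0.17801228129519764
(-20, -27, 48) ->tool shift [ -1.3 -48.6  -4.4]
(-20, 0, 47.5) ->tool shift [ -1.2 -75.6  -4. ]
```

```bash
python3 -m handwheel '{"linear":[[-0.5,0,-1],[-0.5,-1,-1],[-0.2,-3,0],[-0.2,-3,0],[-0.2,-3,0],[-0.2,-3,0],[-0.2,-3,0],[-0.2,-3,0],[-0.2,-3,0],[-0.2,-3,0],[-0.2,-3,0]],"spin":[0,0,0,0,0,0,0,0,0,0,0]}'; python3 -c "
from tip import *
tip([(-20,0,46.5)])"
```

```text
t: 19.1
ee_pos: [544.9, -253.5, 164.0]
orientation: [[0.998, -0.031, -0.052], [-0.031, -0.999, -0.009], [-0.052, 0.01, -0.999]]
force: [0.1, -0.9, 1.0]
opening: 0.187
t 19.1 tip world [ 538.7 -256.1   46.6] mould [-21.2 -49.4  46.6] force [ 0.1 -0.9  1. ] zax [-0.1 -0.  -1. ] tool x in mould deg 0.21442507870096605
(-20, 0, 46.5) ->tool shift [  1.4 -49.4  -0.5]
```

```bash
python3 -m handwheel '{"linear":[[0.4,-3,0],[0.3,-3,0],[0.2,-3,0],[0.1,-3,0],[0.1,-3,0],[0.1,-3,0],[0.1,-3,0],[0.1,-3,0],[0.1,-3,0],[0.1,-3,0]],"spin":[0,0,0,0,0,0,0,0,0,0]}'; python3 -c "
from tip import *
tip([(-20,0,46.5)])"
```

```text
t: 20.1
ee_pos: [547.4, -220.9, 163.6]
orientation: [[0.998, -0.03, -0.052], [-0.031, -0.999, -0.009], [-0.052, 0.011, -0.999]]
force: [-0.1, -0.5, 2.7]
opening: 0.189
t 20.1 tip world [ 541.2 -223.6   46.2] mould [-19.8 -16.8  46.2] force [-0.1 -0.5  2.7] zax [-0.1 -0.  -1. ] tool x in mould deg 0.2268853032357292
(-20, 0, 46.5) ->tool shift [ -0.1 -16.8  -0.5]
```

```bash
python3 -m handwheel '{"linear":[[0,-3,0],[0,-3,0],[0,-3,0],[0,-3,0],[0,-3,0],[0,-1,0],[0,0,0],[0,0,0]],"spin":[0,0,0,0,0,0,0,0]}'; python3 -c "
from tip import *
tip([(-20,0,46.5),(20,0,46.5)])"
```

```text
t: 20.9
ee_pos: [548.0, -203.0, 163.5]
orientation: [[0.998, -0.03, -0.052], [-0.03, -0.999, -0.009], [-0.052, 0.011, -0.999]]
force: [0.4, -1.0, 1.8]
opening: 0.193
t 20.9 tip world [ 541.8 -205.7   46. ] mould [-19.9   1.1  46. ] force [ 0.4 -1.   1.8] zax [-0.1 -0.  -1. ] tool x in mould deg 0.2595241019304715
(-20, 0, 46.5) ->tool shift [-0.2  1.1 -0.4]
(20, 0, 46.5) ->tool shift [39.8  1.3 -2.5]
```

```bash
python3 -m handwheel '{"linear":[[3,0.5,-0.2],[3,0.4,-0.2],[3,0,-0.2],[3,0,-0.2],[3,0,-0.2],[3,0,-0.2],[3,0,-0.2],[3,0,-0.2],[0,0,0]],"spin":[0,0,0,0,0,0,0,0,0]}'; python3 -c "
from tip import *
tip([(20,0,46.5)])"
```

```text
t: 21.8
ee_pos: [572.0, -203.4, 162.3]
orientation: [[0.998, -0.031, -0.06], [-0.031, -1.0, -0.004], [-0.06, 0.006, -0.998]]
force: [-0.6, -0.5, 2.8]
opening: 0.187
t 21.8 tip world [ 564.9 -205.4   44.9] mould [ 3.2  2.2 44.9] force [-0.6 -0.5  2.8] zax [-0.1 -0.  -1. ] tool x in mould deg 0.2276790629201153
(20, 0, 46.5) ->tool shift [16.7  2.3 -2.6]
```

```bash
python3 -m handwheel '{"linear":[[3,0.8,-0.5],[3,0.7,-0.4],[3,0.5,-0.4],[3,0,-0.4],[3,0,-0.4],[1.5,0,-0.2],[0,0,0],[0,0,0]],"spin":[0,0,0,0,0,0,0,0]}'; python3 -c "
from tip import *
tip([(20,0,46.5),(20,90,46.5)])"
```

```text
t: 22.6
ee_pos: [590.1, -205.9, 163.5]
orientation: [[0.998, -0.031, -0.06], [-0.031, -1.0, -0.003], [-0.06, 0.005, -0.998]]
force: [-0.5, -0.8, 0.8]
opening: 0.189
t 22.6 tip world [ 583.  -207.8   46.1] mould [21.4  0.4 46.1] force [-0.5 -0.8  0.8] zax [-0.1 -0.  -1. ] tool x in mould deg 0.22845278377537603
(20, 0, 46.5) ->tool shift [-1.4  0.4 -0.3]
(20, 90, 46.5) ->tool shift [ -1.  -89.6  -0.8]
```

```bash
python3 -m handwheel '{"linear":[[-0.5,-2,0],[-0.5,-3,0],[-0.2,-3,0],[-0.1,-3,0],[-0.1,-3,0],[0,-3,0],[0,-3,0],[0,-3,0],[0,-3,0],[0,-3,0]],"spin":[0,0,0,0,0,0,0,0,0,0]}'; python3 -c "
from tip import *
tip([(20,90,46.5)])"
```

```text
t: 23.6
ee_pos: [591.3, -175.9, 164.4]
orientation: [[0.998, -0.031, -0.053], [-0.031, -0.999, -0.008], [-0.053, 0.01, -0.999]]
force: [-0.3, -0.4, 2.2]
opening: 0.19
t 23.6 tip world [ 585.  -178.5   47. ] mould [22.4 29.8 47. ] force [-0.3 -0.4  2.2] zax [-0.1 -0.  -1. ] tool x in mould deg 0.22224896307917974
(20, 90, 46.5) ->tool shift [ -2.1 -60.2   0.1]
```

```bash
python3 -m handwheel '{"linear":[[-0.7,-3,0.2],[-0.6,-3,0.2],[-0.5,-3,0.1],[-0.3,-3,0],[-0.2,-3,0],[-0.2,-3,0],[-0.1,-3,0],[-0.1,-3,0],[-0.1,-3,0],[-0.1,-3,0]],"spin":[0,0,0,0,0,0,0,0,0,0]}'; python3 -c "
from tip import *
tip([(20,90,46.5)])"
```

```text
t: 24.6
ee_pos: [589.2, -143.2, 163.9]
orientation: [[0.998, -0.03, -0.053], [-0.031, -0.999, -0.008], [-0.053, 0.01, -0.999]]
force: [-0.3, -0.8, 1.5]
opening: 0.192
t 24.6 tip world [ 583.  -145.8   46.5] mould [19.2 62.4 46.5] force [-0.3 -0.8  1.5] zax [-0.1 -0.  -1. ] tool x in mould deg 0.2266612668922916
(20, 90, 46.5) ->tool shift [  0.9 -27.6  -0.3]
```

```bash
python3 -m handwheel '{"linear":[[0.2,-3,0],[0.2,-3,0],[0.1,-3,0],[0.1,-3,0],[0.1,-3,0],[0,-3,0],[0,-3,0],[0,-3,0],[0,-2,0],[0,0,0]],"spin":[0,0,0,0,0,0,0,0,0,0]}'; python3 -c "
from tip import *
tip([(20,90,46.5)])"
```

```text
t: 25.6
ee_pos: [590.8, -114.5, 163.6]
orientation: [[0.998, -0.03, -0.053], [-0.03, -1.0, -0.008], [-0.053, 0.01, -0.999]]
force: [0.3, -0.5, 1.8]
opening: 0.19
t 25.6 tip world [ 584.5 -117.1   46.2] mould [19.7 91.1 46.2] force [ 0.3 -0.5  1.8] zax [-0.1 -0.  -1. ] tool x in mould deg 0.25155723242875916
(20, 90, 46.5) ->tool shift [ 0.3  1.1 -0.3]
```

Seam done with a steady press throughout. Now I'll raise and carry the stylus back.

```bash
python3 -m handwheel '{"linear":[[0,0,-10],[0,0,-30],[0,0,-40],[0,0,-40],[0,0,-35],[0,0,-20],[0,0,-10],[0,0,0]],"spin":[0,0,0,0,0,0,0,0]}'; python3 -m handwheel '{"linear":[[-8,-15,0],[-8,-25,0],[-8,-30,0],[-8,-30,0],[-8,-30,0],[-8,-30,0],[-8,-30,0],[-8,-30,0],[0,-30,0],[0,-30,0],[0,-30,0],[0,-30,0],[0,-20,0],[0,-10,0],[0,0,0]],"spin":[0,0,0,0,0,0,0,0,0,0,0,0,0,0,0]}'
```

```text
t: 26.4
ee_pos: [598.3, -109.7, 351.0]
orientation: [[0.997, -0.031, -0.066], [-0.031, -1.0, 0.006], [-0.066, -0.004, -0.998]]
force: [0.1, 0.0, -0.9]
opening: 0.191
t: 27.9
ee_pos: [519.6, 287.2, 325.5]
orientation: [[0.991, -0.028, -0.128], [-0.027, -1.0, 0.012], [-0.129, -0.008, -0.992]]
force: [-0.2, 0.2, -1.3]
opening: 0.19
```

```bash
python3 -m handwheel '{"linear":[[-30,0,0],[-30,0,0],[-20,0,0],[0,0,0]],"spin":[0,0,0,0]}';python3 -m handwheel '{"linear":[[0,0,0],[0,0,0],[0,0,0],[0,0,0]],"spin":[-7,-7,-7,0]}'
```

```text
t: 28.3
ee_pos: [435.9, 286.3, 331.0]
orientation: [[0.99, -0.031, -0.137], [-0.031, -1.0, 0.007], [-0.137, -0.003, -0.991]]
force: [0.2, 0.1, -0.2]
opening: 0.189
t: 28.7
ee_pos: [436.7, 282.8, 329.1]
orientation: [[0.932, 0.334, -0.138], [0.338, -0.941, 0.005], [-0.128, -0.052, -0.99]]
force: [0.0, -0.7, -0.5]
opening: 0.191
```

```bash
cat > hang.py <<'E'
from h import *
np.set_printoptions(precision=2,suppress=True)
G=np.array([515,277.5,115.])
s=env.read_state();R=s["orientation"];z=R[:,2]
col=s["ee_pos"]+R@np.array([0,0.8,27.6])
d=R.T@(G-col);print("t",s["t"],"tool shift to seat",d,"tilt",z,"tip",s["ee_pos"]+R@np.array([0,2,117.6]),"ang",np.degrees(np.arctan2(R[1,0],R[0,0])),s["force"])
E
python3 hang.py
```

```text
t 28.7 tool shift to seat [ 98.6   41.45 173.66] tilt [-0.14  0.01 -0.99] tip [421.13 281.59 212.54] ang 19.931724076550935 [ 0.02 -0.66 -0.49]
```

```bash
python3 -m handwheel '{"linear":[[12,5,0],[12,5,0],[12,5,0],[12,5,0],[12,5,0],[12,5,0],[12,5,0],[12,5,0],[0,0,0]],"spin":[0,0,0,0,0,0,0,0,0]}';python3 hang.py
```

```text
t: 29.6
ee_pos: [551.3, 274.4, 310.7]
orientation: [[0.936, 0.324, -0.139], [0.328, -0.945, 0.004], [-0.13, -0.05, -0.99]]
force: [-0.4, 0.5, 0.1]
opening: 0.19
t 29.6 tool shift to seat [ -7.43  -5.78 171.27] tilt [-0.14  0.   -0.99] tip [535.53 272.99 194.16] ang 19.29480558796705 [-0.36  0.48  0.13]
```

```bash
python3 -m handwheel '{"linear":[[-4,-3,10],[-3,-3,15],[0,0,15],[0,0,15],[0,0,10],[0,0,0]],"spin":[0,0,0,0,0,0]}';python3 hang.py
```

```text
t: 30.2
ee_pos: [529.1, 278.8, 240.5]
orientation: [[0.935, 0.325, -0.144], [0.329, -0.944, 0.003], [-0.135, -0.05, -0.99]]
force: [-0.7, -0.2, -0.2]
opening: 0.188
t 30.2 tool shift to seat [ 3.24  2.14 98.59] tilt [-0.14  0.   -0.99] tip [512.9  277.29 123.99] ang 19.404303394904584 [-0.65 -0.23 -0.23]
```

```bash
python3 -m handwheel '{"linear":[[3.2,2,0],[0,0,0]],"spin":[0,0]}';python3 hang.py; python3 - <<'E'
from h import *
w=env.read_camera("wrist")["color"][130:330,220:440];B=env.read_camera("side")["color"][260:420,200:330]
cv2.imwrite("pics/w6.png",np.hstack([cv2.resize(w,(440,400),interpolation=2),cv2.resize(B,(325,400),interpolation=2)])[:,:,::-1])
E
```

```text
t: 30.4
ee_pos: [533.0, 278.0, 239.8]
orientation: [[0.935, 0.326, -0.143], [0.329, -0.944, 0.003], [-0.134, -0.05, -0.99]]
force: [-0.2, -0.0, -1.3]
opening: 0.193
t 30.4 tool shift to seat [-0.15  0.06 98.51] tilt [-0.14  0.   -0.99] tip [516.73 276.44 123.34] ang 19.417794945368858 [-0.19 -0.03 -1.31]
```

View pics/w6.png

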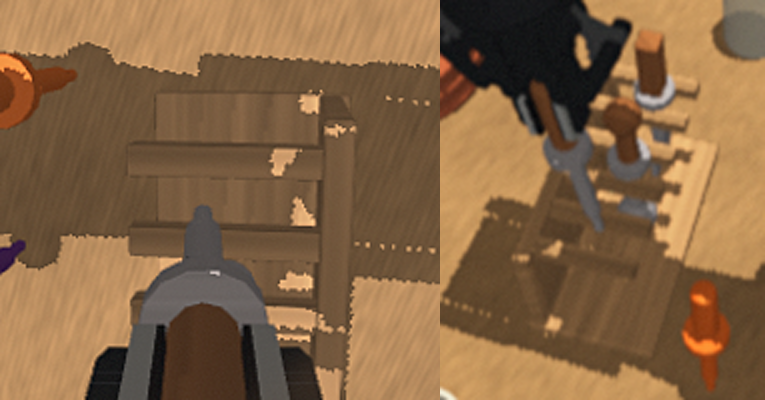

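The tip edge is at crop (203,205). The fork's prongs are near rows 158 and 238, so the slot is near row 200. I'll compare the two in rack coordinates.

```bash
python3 - <<'E'
from h import *
np.set_printoptions(precision=1,suppress=True)
s=env.read_state();c=env.read_camera("wrist")
y=np.array([-.331,.944,0]);x=np.array([.944,.331,0]);G=np.array([515,277.5,0])
def pr(n,p,z):
    w=wtoz(c,s,(p[0]/2+220,p[1]/2+130),z)-G;print(n,"rack dx",w@x,"dy",w@y)
pr("tip near edge",(203,205),123.3)
for r in(142,150,178,222,230,256):pr(f"edge row {r}",(203,r),115)
g=cv2.cvtColor(c["color"],cv2.COLOR_RGB2GRAY)
for col in(296,340,345): print(col,g[192:266,col].tolist())
E
```

```text
tip near edge rack dx 1.0890431633498203 dy 1.3920773720464559
edge row 142 rack dx -0.04265625562248483 dy 23.417823211878098
edge row 150 rack dx -0.0419023402138784 dy 20.40545499753783
edge row 178 rack dx -0.03922136499398475 dy 9.772792848877513
edge row 222 rack dx -0.0348576911677881 dy -7.281777373995728
edge row 230 rack dx -0.0340420073231511 dy -10.437035597005536
edge row 256 rack dx -0.03133805613117074 dy -20.827126698112664
296 [87, 86, 86, 87, 84, 84, 87, 84, 78, 67, 69, 83, 86, 82, 80, 81, 83, 84, 84, 88, 90, 92, 97, 96, 96, 90, 78, 87, 88, 86, 87, 87, 88, 87, 86, 86, 86, 86, 86, 84, 82, 83, 84, 83, 84, 84, 86, 86, 80, 69, 64, 60, 87, 84, 82, 79, 80, 85, 84, 86, 88, 92, 96, 96, 94, 90, 128, 149, 152, 155, 160, 162, 163, 164]
340 [107, 107, 108, 108, 109, 107, 109, 109, 111, 84, 62, 76, 88, 87, 85, 82, 84, 86, 86, 88, 92, 94, 94, 95, 97, 97, 94, 88, 108, 105, 107, 105, 106, 105, 104, 106, 104, 102, 104, 105, 103, 105, 105, 104, 105, 104, 105, 106, 106, 97, 67, 70, 65, 78, 86, 85, 83, 83, 84, 87, 88, 88, 93, 93, 96, 100, 96, 93, 103, 92, 79, 78, 78, 76]
345 [97, 96, 98, 96, 96, 95, 98, 98, 99, 81, 64, 76, 86, 89, 84, 84, 84, 86, 86, 88, 89, 92, 96, 98, 99, 97, 93, 79, 98, 96, 95, 94, 94, 95, 92, 93, 93, 93, 93, 93, 91, 91, 92, 92, 93, 95, 97, 99, 102, 96, 75, 71, 68, 73, 87, 88, 85, 83, 83, 85, 91, 90, 91, 94, 98, 99, 97, 91, 99, 103, 103, 102, 105, 99]
```

Slot centre and my target agree within 0.5 mm, and the tip is about 1.5 mm off with 4 mm of clearance. Lowering now.

```bash
python3 -m handwheel '{"linear":[[0,-0.7,8],[0,0,12],[0,0,12],[0,0,10],[0,0,5],[0,0,0]],"spin":[0,0,0,0,0,0]}';python3 hang.py
```

```text
t: 31.15
ee_pos: [525.3, 278.9, 189.7]
orientation: [[0.935, 0.325, -0.143], [0.329, -0.944, 0.004], [-0.134, -0.05, -0.99]]
force: [0.5, -0.2, -1.5]
opening: 0.189
t 31.15 tool shift to seat [-0.09  0.95 47.76] tilt [-0.14  0.   -0.99] tip [509.12 277.45  73.17] ang 19.40907281396935 [ 0.48 -0.19 -1.51]
```

```bash
python3 -m handwheel '{"linear":[[0,0.3,8],[0,0.2,12],[0,0,12],[0,0,6],[0,0,0],[0,0,0]],"spin":[0,0,0,0,0,0]}';python3 hang.py
```

```text
t: 31.75
ee_pos: [519.5, 278.5, 148.4]
orientation: [[0.935, 0.325, -0.143], [0.329, -0.944, 0.003], [-0.134, -0.05, -0.99]]
force: [-0.4, -1.2, -0.1]
opening: 0.189
t 31.75 tool shift to seat [-0.09  0.39  6.1 ] tilt [-0.14  0.   -0.99] tip [503.32 277.04  31.91] ang 19.41208694123089 [-0.35 -1.25 -0.13]
```

```bash
for i in 1 2 3; do python3 -m handwheel '{"linear":[[0,0.1,1.5],[0,0,0]],"spin":[0,0]}'|grep -E "pos|force";done; python3 hang.py
```

```text
ee_pos: [519.8, 278.6, 147.5]
force: [-0.2, -0.9, -1.1]
ee_pos: [520.2, 278.6, 146.7]
force: [0.5, -0.2, -0.3]
ee_pos: [520.2, 278.6, 145.5]
force: [-0.1, -0.2, -1.1]
t 32.35 tool shift to seat [-1.28  0.06  3.35] tilt [-0.14  0.   -0.99] tip [504.45 277.24  28.98] ang 19.40377821956206 [-0.14 -0.22 -1.11]
```

```bash
for i in 1 2; do python3 -m handwheel '{"linear":[[-0.6,0,2],[0,0,0]],"spin":[0,0]}'|grep -E "pos|force";done; python3 hang.py; python3 -m handwheel '{"linear":[[0,0,0],[0,0,0],[0,0,0],[0,0,0],[0,0,0],[0,0,0]],"spin":[0,0,0,0,0,0]}' 0 20; python3 - <<'E'
from h import *
w=env.read_camera("wrist")["color"][130:330,220:440];B=env.read_camera("side")["color"][260:420,200:330]
cv2.imwrite("pics/w7.png",np.hstack([cv2.resize(w,(440,400),interpolation=2),cv2.resize(B,(325,400),interpolation=2)])[:,:,::-1])
E
```

```text
ee_pos: [519.5, 278.4, 143.7]
force: [-0.3, -0.3, -1.3]
ee_pos: [519.7, 278.6, 143.5]
force: [-0.4, -0.5, 0.2]
t 32.75 tool shift to seat [-1.1   0.11  1.28] tilt [-0.14  0.01 -0.99] tip [504.27 277.31  26.92] ang 19.406599718336395 [-0.35 -0.52  0.22]
t: 33.35
ee_pos: [519.2, 278.5, 142.9]
orientation: [[0.935, 0.326, -0.138], [0.329, -0.944, 0.005], [-0.128, -0.05, -0.99]]
force: [0.7, 0.4, -0.1]
opening: 0.999
```

View pics/w7.png

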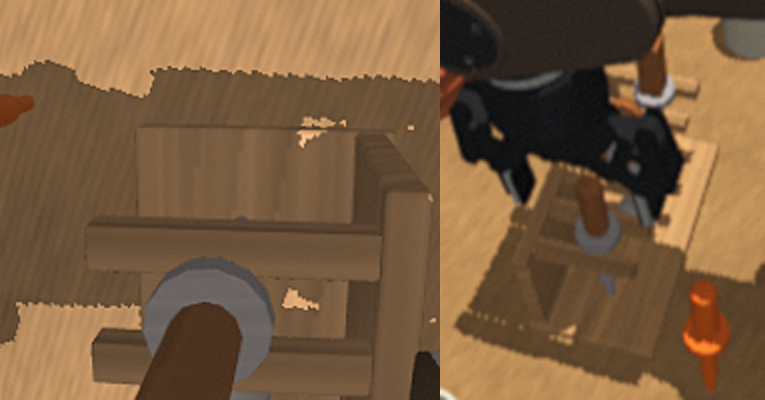

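The stylus hangs upright by its collar, across both prongs. I'll withdraw vertically.

```bash
python3 -m handwheel '{"linear":[[-1.3,-0.5,-10],[-2.6,-1,-20],[-2.6,-1,-20],[-3.9,-1.5,-30],[-3.9,-1.5,-30],[-2.6,-1,-20],[0,0,0]],"spin":[0,0,0,0,0,0,0]}' 0;  python3 -m handwheel '{"linear":[[-30,0,-10],[-30,0,-10],[-20,0,-10],[0,0,0],[0,0,0],[0,0,0],[0,0,0],[0,0,0]],"spin":[0,0,0,0,0,0,0,0]}'; python3 - <<'E'
from h import *
t=env.read_camera("top");s=env.read_camera("side")
T=t["color"];S=s["color"]
cv2.imwrite("pics/f.png",np.hstack([cv2.resize(T[210:310,170:450],(450,160)),np.zeros((160,2,3),np.uint8)])[:,:,::-1])
a=cv2.resize(T[215:300,190:440],(600,204),interpolation=2);b=cv2.resize(S[170:420,200:450],(390,390),interpolation=2)
o=np.zeros((600,600,3),np.uint8);o[:204]=a;o[206:596,:390]=b;cv2.imwrite("pics/f.png",o[:,:,::-1])
E
```

```text
t: 34.15
ee_pos: [518.9, 278.3, 282.5]
orientation: [[0.935, 0.326, -0.137], [0.33, -0.944, 0.005], [-0.128, -0.05, -0.99]]
force: [0.0, -0.7, 0.8]
opening: 0.997
t: 34.95
ee_pos: [446.3, 250.8, 316.6]
orientation: [[0.935, 0.325, -0.145], [0.329, -0.944, 0.003], [-0.136, -0.051, -0.989]]
force: [-0.2, -0.0, -0.4]
opening: 1.003
```

View pics/f.png

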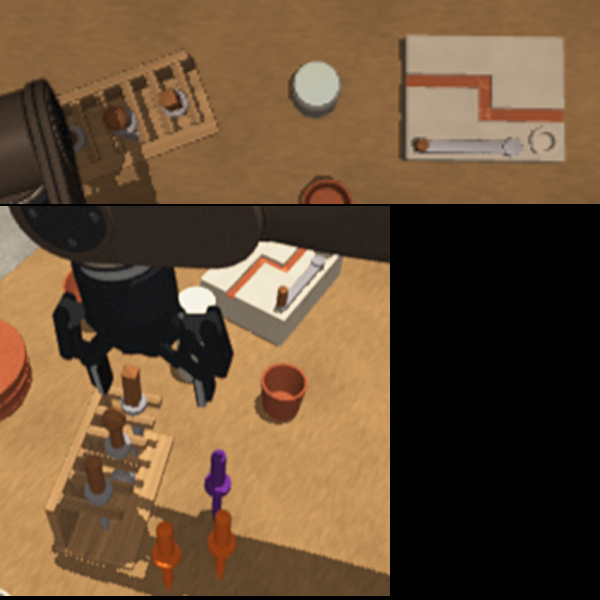

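The bar lies along the mould's edge at its stop, with the seam clear. The stylus hangs upright between its prongs, and the gripper is free. Handing in.

```bash
python3 -c "
from plant import env
print(env.close_job(),env.read_state()['t'])"
```

```text
the job is handed in; nothing more can be done
the job is handed in; nothing more can be done
```

The job is handed in at about 35 s of the 72 s allowed; no verdict is reported. I swung the keeper to its stop, drew the stylus along the whole seam, hung it back in its own fork by the collar and withdrew the gripper.

**Keeper:** in the last pictures the bar lies along the mould's edge, clear of the seam.

**Seam:** by my estimate the free tip sat about 5 to 7 mm below the floor level from mould y = -76 on. At the start it was 3 mm, rising briefly to 8 mm. It stayed within about 2.5 mm of the centre line.
- The wrist force was mostly 1 to 3 N upward, but single readings scatter by about 1 N. One in the first stretch (mould y -90 to -71) showed only 0.2 N, so I went back into the first waypoint's zone and pressed deeper before drawing on.
- The tip's push-in was worked out from pose and force, since the interface gives no direct reading of it.

**Stylus:** it hangs upright by its collar across both prongs in the last wrist and side pictures, with nothing touching it.

**What disagreed:** the tool tilted gradually on fast moves, up to about 0.14 rad, because the rows cannot correct tilt. I allowed for it in the tip positions and lowered the stylus along its own axis. The mould's position differed by about 1 to 2.5 mm between views, within the seam's clearance.

**Not checked:** I did not measure the bystanders or decoys afterwards; nothing I saw in the pictures suggested any had moved. I viewed 11 pictures against the budget of 10.

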